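# Sort the kayak wall hooks by tag, pull-testing the untested one

### The job

Check and sort the kayak wall hooks on the bench. Catch the yellow-tagged hook on the post of the spring scale and, pulling by the hook, draw the pointer into the green band and hold it there steadily for three seconds; let the scale go fully home, then do the same once more, never going into the red zone. That hook has then passed. Lay every hook flat in a nest of its own: yellow and green tags in the green pass tray, red tags in the red reject tray, and leave the bottle, tape and screwdriver where they are.

Things in the scene. Friction and masses are not known exactly. Their poses are not given: they have to be found in the camera images.
- hook_yellow: Kayak wall hook, yellow tag on top, always present. Lies flat, 40 high; origin mid-length on its underside, x along the arm, z up. L seen from above (mm): steel mounting plate x -60 to -52, y -20 to 20; dark arm x -52 to 42, y -12 to 12 (grip it here from above, across, near x 0); black rubber tip x 42 to 60, y -12 to 38. 0.17 to 0.35 kg.
- hook_green1: Hook with a green tag (70 by 20 mm, on top of the arm), shape and axes as the yellow one. May be absent.
- hook_green2: Second green-tagged hook, same shape and axes. May be absent.
- hook_red1: Hook with a red tag, same shape and axes as the yellow one. May be absent.
- hook_red2: Second red-tagged hook, same shape and axes. May be absent.
- hook_red3: Third red-tagged hook, same shape and axes. May be absent.
- pass_tray: Pass tray: green, fixed, 240 (x) by 146 (y), on the robot's left or right. Origin: centre of its underside; floor 4 mm up, rim and dividers 8 mm over the floor. Three nests centred at x -79, 0, +79, y 0, each 76 (x) by 140 (y) inside, grey floor. A nest takes one hook, arm along the tray's y, either way round; the hook's outline centre lies at its own y = +9 mm.
- reject_tray: Reject tray: red, otherwise like the pass tray (same size, axes and three nests); on the other side of the robot.
- gauge: Bench spring scale, fixed: base 285 by 90 by 6 mm, x -105 to 180; blue barrel x 45 to 175, 49 high. Origin on the bench under the post when the slide is home; x points along the barrel, away from the robot; the slide draws out along -x. Scale strip on the +y side with a black pointer level with the post: green band at 44 to 56 mm of pull, red zone beyond 64.
- gauge_post (a point): Top centre of the slide's upright post, 16 mm dia, 90 mm above the bench, on a block 34 square with top at 26; moves with the slide. Lower a hook level, arm along the gauge's x, tip away from the robot, underside 40 to 50 mm above the bench, the post beside the arm on its +y side and just on the plate's side of the tip; pulling the hook along the gauge's -x then draws the post.
- gauge_slide (a joint): Pull of the slide, m: 0 home, grows as it is drawn out, stop at 0.085. A spring pulls it home: about 2 N at 0, 9 N at 0.05. Let go, it goes home by itself in about 0.5 s.
- bottle: Bystander: lubricant bottle with a red cap, 60 mm diameter, 130 mm high, standing; leave alone.
- tape_roll: Bystander: roll of tape, 100 mm across, 50 mm high, lying flat; leave alone.
- screwdriver: Bystander: screwdriver lying on the bench; leave alone.

How it is judged:
By the outcome, as a careful person would: the job done as asked, in the order asked, and still so for the second after the job is handed in, with the robot touching nothing.
Of hook_green1, hook_green2, hook_red1, hook_red2, hook_red3 only 3 to 5 are there at a start; the rules pass over those that are not, and their reading is None.
At some moment in a run one of hook_yellow, hook_green1, hook_green2, hook_red1, hook_red2, hook_red3 may be knocked a few centimetres aside while the robot is not near it.
Once in a run the grip may slacken for a moment while it holds something.
It also fails if it takes over 210 s, if anything falls off the work surface, if the arm or the gripper's body presses on something with over 40 N, if the wrist force passes 120 N, or if a joint passes its speed limit or range.

### The arm

A 7-joint arm with a two-finger parallel gripper is mounted at the origin on the work surface. World frame = base frame: x ahead of the robot, y to its left, z up, the work surface at z = 0. Lengths are in m, angles in rad, forces in N, time in s.
With the tool pointing down it reaches from about 0.425 to 0.825 m from the base axis. Payload 3.6 kg.
Tool frame: the origin (TCP) lies on the centre line of the jaws, within the pads' length; the fingertips stand 11 mm ahead of it and the grasp point (between the pads) lies 8 mm behind it; z points along the fingers, y is the line along which they close (so a half turn about z gives the same grasp; the last joint's range is limited). The gripper opens to 85 mm and grips with 20 to 120 N. Pads are 22 mm wide; open, the fingers measure 114 mm over their backs; the gripper's body (76 mm by 85 mm) begins 54 mm behind the grasp point. The pads swing forward as they close: fully open they stand 13 mm farther back than shut.
Start: joints at [-1.212, 0.615, -0.013, 1.423, 0.008, 1.103, -0.04], TCP at [0.245, 0.602, 0.242] pointing down, gripper open.
Joint ranges: [-3.12, 3.12], [-0.3, 2.06], [-1.34, 1.32], [0.26, 2.42], [-1.36, 4.5], [0.01, 1.98], [-2.84, 2.84]. Speed limits (rad/s): [2.79, 2.79, 3.14, 3.14, 3.14, 3.14, 3.14].

### API

Orientations are given as a rotation vector (axis times angle).
In Python, from station import bot gives the robot as it stands. The module is installed in compiled form; this text tells all that it offers.
- The arm moves only by the shell command python3 -m pendant 'ROWS'. ROWS is JSON, a list that holds one entry, the list of rows, each a list of 7 numbers: the closure, from -1 (fully open) to 1 (shut), so that 0 is half open, then the shift along the tool's x, y, z in mm, then the turn, a rotation vector about the tool's x, y, z in rad. A call has 1 to 12 rows; each row shifts and turns the commanded pose from where the row before left it, along the tool's axes as they then stand; what a row does not reach is not made up. A row lasts 1/8 s, in which the tool goes at most 62.5 mm and 10.7 degrees, less where a joint would pass 70% of its speed; a pose out of reach is approached as far as the arm can. A call is refused whole if a number of a shift passes 62.5 or a number of a turn 0.188, either way. A call with a gripper value outside its range is refused whole. The fingers move at their own pace and stop on an object; the grip force is fixed at half the most. Time passes only in rows, so rows that do not move let the fingers close. It gives the time, the measured TCP pose, the force, the opening and the grip force at its end, in the units of the state.
- bot.observe(): the state, without advancing time (a new reading comes with each control period).
- bot.grab_frame(name): name is "side" or "top"; returns a dict with "color" (420x560x3 uint8, blue, green, red), "K" (3x3 intrinsics, pixels), "pose" (4x4, takes a point from camera to world coordinates). Camera axes: x right, y up, looking along -z (the intrinsics and any distortion apply to the point x, -y, -z); pixel columns grow to the right and rows downward; lengths in m; the calibration is good to about 2 mm. A picture is of the moment at which its call begins. There is no depth.
- bot.sign_off(): hands the job in; it is judged then, once.
The state is a dict: "clock": time; "qpos": joint angles; "joint_vel": joint speeds; "effort": joint torques, N m; "eef_pos": TCP position; "eef_rot": TCP orientation; "contact_force": force on the tool from outside, world axes, zero at the start; "ft_torque": the same for the moment, N m; "grip_width": finger opening in m; "grip_force": force on a finger pad.
Only numpy, scipy, OpenCV 4.12 (cv2) and the standard library are available. Lean on these libraries where they do the work, as an engineer would, in place of code of your own. Each camera call takes 0.05 s, during which the arm holds its last target. There are 200 camera calls.

## Working session

There is one attempt and no reset: what is moved stays moved. The work goes in short steps, Python scripts to look and compute and a shell command to move; the robot and the scene stay as the last step left them, time stands still between calls to the robot, and variables do not carry over. Pictures are saved under pics/ and viewed, at most 14 in all, crops included, and the job is handed in when it is done.

```bash
mkdir -p pics; ls
python3 - <<'E'
from station import bot
import cv2,numpy as np
for n in("top","side"):
    f=bot.grab_frame(n); cv2.imwrite(f"pics/{n}0.png",f["color"]); print(n,f["K"].tolist(),np.round(f["pose"],4).tolist(),[k for k in f])
o=bot.observe(); print(o)
E
```

```text
pics
top [[384.5034271940995, 0.0, 280.06287357059205], [0.0, 384.5034271940995, 215.38460557007136], [0.0, 0.0, 1.0]] [[-0.0091, 0.9921, -0.1252, 0.4262], [-0.9997, -0.0117, -0.0203, -0.0153], [-0.0217, 0.125, 0.9919, 1.2241], [0.0, 0.0, 0.0, 1.0]] ['color', 'K', 'pose']
side [[469.06845386176883, 0.0, 282.2097543968464], [0.0, 469.06845386176883, 210.68245091350025], [0.0, 0.0, 1.0]] [[0.9902, 0.0614, -0.1255, 0.3644], [-0.1395, 0.49, -0.8605, -1.2056], [0.0086, 0.8695, 0.4938, 0.7674], [0.0, 0.0, 0.0, 1.0]] ['color', 'K', 'pose']
{'clock': 0.1, 'qpos': array([-1.2115117 ,  0.61582563, -0.01261175,  1.42475084,  0.00810366,
        1.10338654, -0.04039455]), 'joint_vel': array([-0.00089403, -0.00263882,  0.0007379 , -0.00433219, -0.00103955,
        0.000557  ,  0.00095769]), 'effort': array([ 1.17320560e-03, -4.70379889e+01,  2.60327999e-01, -1.71571004e+01,
        1.01353362e-02,  5.89516450e-03,  6.21016113e-06]), 'eef_pos': array([0.244329  , 0.60161705, 0.24124789]), 'eef_rot': array([-0.60205309, -3.08294417,  0.00358651]), 'contact_force': array([0.4893104 , 0.3753604 , 0.50261605]), 'ft_torque': array([ 0.04825623,  0.02404924, -0.02720624]), 'grip_force': 0.0, 'grip_width': 0.08530024355080872}
```

View pics/top0.png

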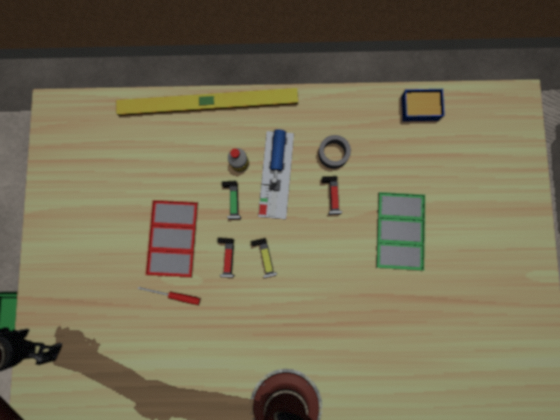

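View pics/side0.png

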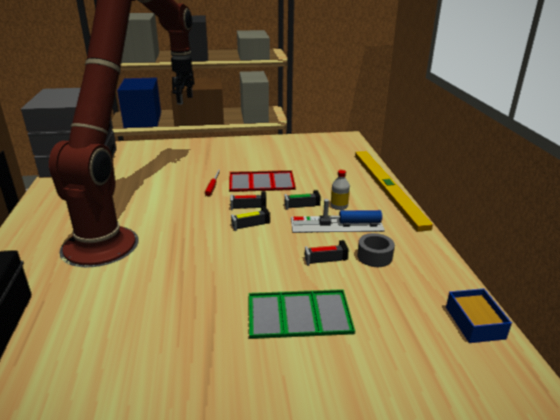

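Top view: yellow (266,260), green (234,202), red hooks (228,259) and (334,197), pass tray at right (401,231), reject tray at left (172,238), gauge in the middle (post near (275,186)). All four hooks point their tips away from the robot.

```bash
cat > h.py <<'E'
from station import bot
import cv2,numpy as np
from scipy.spatial.transform import Rotation as Ro
def frame(n): return bot.grab_frame(n)
def proj(f,P):
    P=np.atleast_2d(P); T=np.linalg.inv(f["pose"]); c=P@T[:3,:3].T+T[:3,3]
    c=c*[1,-1,-1]; p=c@f["K"].T; return p[:,:2]/p[:,2:]
def unproj(f,uv,z):
    uv=np.atleast_2d(uv).astype(float); d=np.c_[uv,np.ones(len(uv))]@np.linalg.inv(f["K"]).T*[1,-1,-1]
    d=d@f["pose"][:3,:3].T; o=f["pose"][:3,3]; return o+d*((z-o[2])/d[:,2])[:,None]
COL={"red":[((0,150,60),(7,255,255)),((173,150,60),(180,255,255))],"green":[((45,110,40),(85,255,255))],"yellow":[((24,170,120),(34,255,255))]}
def blobs(f,c,lo,hi):
    h=cv2.cvtColor(f["color"],cv2.COLOR_BGR2HSV); m=sum(cv2.inRange(h,np.array(a),np.array(b)) for a,b in COL[c])
    cs,_=cv2.findContours(m,cv2.RETR_EXTERNAL,cv2.CHAIN_APPROX_NONE); out=[]
    for k in cs:
        mm=cv2.drawContours(np.zeros_like(m),[k],-1,255,-1); n=(mm>0).sum()
        if lo<n<hi:
            v,u=np.nonzero(mm); out.append((n,np.c_[u,v]))
    return out
def tagpose(f,pts,z):
    w=unproj(f,pts,z)[:,:2]; c=w.mean(0); C=np.cov((w-c).T); e,V=np.linalg.eigh(C); a=V[:,1]; a=a*np.sign(a[0])
    return c,np.degrees(np.arctan2(a[1],a[0])),np.sqrt(12*e[::-1])*1000
def T2(pose,L):
    x,y,a=pose; a=np.radians(a); L=np.asarray(L,float)/1000; c,s=np.cos(a),np.sin(a)
    return np.c_[x+c*L[:,0]-s*L[:,1],y+s*L[:,0]+c*L[:,1],L[:,2]]
def outline(z): return [(x,y,z) for x,y in [(-60,-20),(-52,-20),(-52,-12),(60,-12),(60,38),(42,38),(42,12),(-52,12),(-52,20),(-60,20)]]
def rect(x0,x1,y0,y1,z): return [(x0,y0,z),(x1,y0,z),(x1,y1,z),(x0,y1,z)]
def draw(img,f,pose,L,s,o,col):
    p=(proj(f,T2(pose,L))-o)*s+s/2; cv2.polylines(img,[np.int32(np.round(p))],True,col,1)
E
cat > m.py <<'E'
from h import *
f=frame("top")
for c in COL:
    for n,p in blobs(f,c,60,400):
        t=tagpose(f,p,.040); print(c,n,p.mean(0).round(1),t[0].round(4),round(t[1],1),t[2].round(0))
    if c!="yellow":
      for n,p in blobs(f,c,2000,6000):
        r=cv2.minAreaRect(np.float32(unproj(f,p,.012)[:,:2])); print("tray",c,np.round(r[0],4),np.round(r[1],3),r[2])
w=frame("side")
for c in COL:
    for n,p in blobs(w,c,60,400):
        t=tagpose(w,p,.040); print("side",c,n,p.mean(0).round(1),t[0].round(4),round(t[1],1),t[2].round(0))
s=6; u0,v0=215,125
cr=f["color"][v0:v0+95,u0:u0+130]; cv2.imwrite("pics/c1.png",cv2.resize(cr,None,fx=s,fy=s,interpolation=cv2.INTER_CUBIC))
E
python3 m.py
```

```text
red 208 [184.  297.9] [0.3265 0.3032] 77.1 [94. 20.]
red 140 [227.6 260.4] [0.4384 0.1712] -3.8 [68. 19.]
red 131 [334. 197.] [ 0.6314 -0.1595] 2.5 [65. 19.]
tray red [0.5108 0.3548] [0.143 0.236] 86.4039535522461
green 127 [233.4 201.7] [0.6205 0.1544] 0.6 [68. 18.]
tray green [ 0.5274 -0.3682] [0.14  0.232] 85.893798828125
side red 108 [323.4 248.6] [ 0.6325 -0.1613] 2.0 [72. 20.]
side red 71 [245.6 196.7] [0.442  0.1698] -2.9 [69. 24.]
side red 94 [210.2 186.6] [0.327  0.2601] 78.7 [116.  21.]
side red 140 [ 56.3 149.7] [-0.2848  0.6696] -87.0 [202.  33.]
side green 81 [300.  195.8] [0.6223 0.1543] 2.3 [70. 27.]
side yellow 87 [247.4 214.1] [0.4395 0.0546] 12.1 [71. 24.]
```

View pics/c1.png

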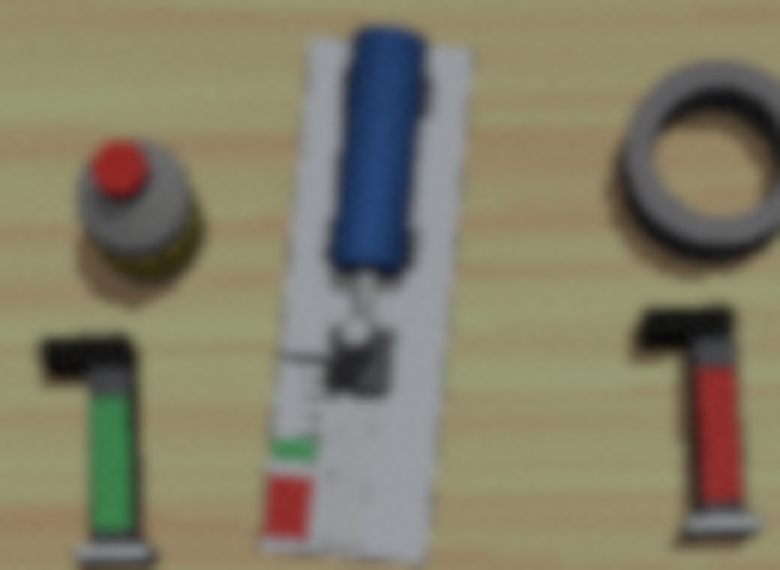

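Crop shows the gauge base corners at about (310,38),(470,48),(425,562),(262,548) in the crop, post top near (356,330) and the slide home, with its pointer above the green band.

```bash
cat > g.py <<'E'
from h import *
f=frame("top")
print(cv2.cvtColor(f["color"],cv2.COLOR_BGR2HSV)[258:264,262:270].reshape(-1,3)[::7].tolist())
c=np.array([(310,38),(470,48),(425,562),(262,548)])/6+[215,125]-.5
w=unproj(f,c,.006)[:,:2]; L=np.array([(180,45),(180,-45),(-105,-45),(-105,45)])/1000
print([np.linalg.norm(w[i]-w[(i+1)%4]).round(3) for i in range(4)])
Lc=L-L.mean(0); wc=w-w.mean(0); a=np.arctan2((Lc[:,0]*wc[:,1]-Lc[:,1]*wc[:,0]).sum(),(Lc*wc).sum())
R=np.array([[np.cos(a),-np.sin(a)],[np.sin(a),np.cos(a)]]); o=w.mean(0)-R@L.mean(0)
print("gauge",o.round(4),np.degrees(a).round(2)); G=(o[0],o[1],np.degrees(a))
pt=(np.array([356,330])/6+[215,125]-.5); print("post",unproj(f,pt,.09).round(4))
COL["yellow"]=[((20,100,60),(36,255,255))]
H=[]
for k in COL:
    for n,p in blobs(f,k,80,190):
        m,an,sz=tagpose(f,p,.040); print(k,n,p.mean(0).round(1),m.round(4),round(an,1),sz.round(0))
        b=np.radians(an); H.append((m[0]+.006*np.cos(b),m[1]+.006*np.sin(b),an))
s=4;u0,v0=140,120
im=cv2.resize(f["color"][v0:v0+150,u0:u0+200],None,fx=s,fy=s,interpolation=cv2.INTER_CUBIC); O=np.array([u0,v0])
for h in H:
    draw(im,f,h,outline(40),s,O,(255,255,0)); draw(im,f,h,outline(0),s,O,(255,0,255))
draw(im,f,G,rect(-105,180,-45,45,6),s,O,(255,255,0)); draw(im,f,G,rect(-17,17,-17,17,26),s,O,(0,255,255)); draw(im,f,G,rect(-8,8,-8,8,90),s,O,(255,0,255)); draw(im,f,G,rect(45,175,-17,17,49),s,O,(0,255,0))
for t in((.5108,.3548,-3.6),(.5274,-.3682,-4.1)): draw(im,f,t,rect(-120,120,-73,73,12),s,O,(255,255,0))
cv2.imwrite("pics/o1.png",im)
E
python3 g.py
```

```text
[[27, 106, 113], [32, 120, 128], [31, 131, 148], [31, 132, 154], [31, 135, 153], [31, 133, 148], [30, 121, 126]]
[np.float64(0.088), np.float64(0.284), np.float64(0.087), np.float64(0.283)]
gauge [0.6788 0.0263] -5.49
post [[0.6785 0.0257 0.09  ]]
red 140 [227.6 260.4] [0.4384 0.1713] -3.7 [68. 20.]
red 131 [334.  197.1] [ 0.6311 -0.1595] 2.1 [65. 19.]
green 126 [233.5 201.8] [0.6202 0.1544] 0.6 [67. 18.]
yellow 174 [266.2 260.1] [0.4384 0.0526] 12.3 [69. 23.]
```

View pics/o1.png

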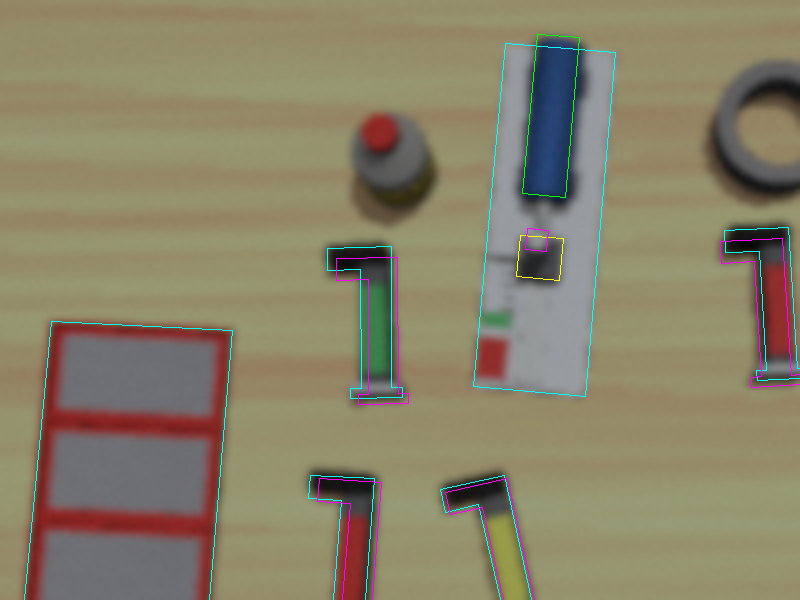

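Overlay fits well: the magenta/cyan outlines sit on the hooks, tray and gauge, so the poses are good (yellow origin ≈ (0.444,0.054), 12.3°; gauge (0.679,0.026), −5.5°).

```bash
cat > go.py <<'E'
# go.py x y z heading_of_tool_y(deg): remaining turn and shift (tool axes after the turn)
import sys
from h import *
x,y,z,a=map(float,sys.argv[1:5]); o=bot.observe(); a=np.radians(a)
ty=np.array([np.cos(a),np.sin(a),0]); tz=np.array([0,0,-1.]); Rt=np.c_[np.cross(ty,tz),ty,tz]
R=Ro.from_rotvec(o["eef_rot"]).as_matrix()
print("turn",Ro.from_matrix(R.T@Rt).as_rotvec().round(3),"shift mm",(Rt.T@(np.array([x,y,z])-o["eef_pos"])*1000).round(1),"t",round(o["clock"],2),"w",round(o["grip_width"],4),"gf",round(o["grip_force"],1),"pos",o["eef_pos"].round(4),"F",o["contact_force"].round(1),"q7",o["qpos"][6].round(2))
E
python3 go.py .4443 .0539 .15 102.3
```

```text
turn [-0.001 -0.    -0.6  ] shift mm [ -78.5 -578.1   91.8] t 0.25 w 0.0854 gf 0.0 pos [0.2444 0.602  0.2418] F [ 0.2 -0.1 -0.7] q7 -0.04
```

```bash
python3 -m pendant '[[[-1,0,0,0,0,0,-0.15],[-1,0,0,0,0,0,-0.15],[-1,0,0,0,0,0,-0.15],[-1,0,0,0,0,0,-0.15]]]'; python3 -m pendant '[[[-1,-6.5,-48,7.5,0,0,0],[-1,-6.5,-48,7.5,0,0,0],[-1,-6.5,-48,7.5,0,0,0],[-1,-6.5,-48,7.5,0,0,0],[-1,-6.5,-48,7.5,0,0,0],[-1,-6.5,-48,7.5,0,0,0],[-1,-6.5,-48,7.5,0,0,0],[-1,-6.5,-48,7.5,0,0,0],[-1,-6.5,-48,7.5,0,0,0],[-1,-6.5,-48,7.5,0,0,0],[-1,-6.5,-48,7.5,0,0,0],[-1,-6.5,-48,7.5,0,0,0]]]'; python3 go.py .4443 .0539 .022 102.3
```

```text
clock: 0.75
eef_pos: [0.2446, 0.602, 0.2421]
eef_rot: [0.343, -3.123, 0.001]
contact_force: [0.7, 0.5, -0.2]
grip_width: 0.0857
grip_force: 0.0
clock: 2.25
eef_pos: [0.444, 0.0545, 0.1523]
eef_rot: [-0.336, 3.123, 0.0]
contact_force: [0.5, -1.2, 0.2]
grip_width: 0.0851
grip_force: 0.0
turn [-0.     0.001 -0.   ] shift mm [ -0.2  -0.7 130.3] t 2.25 w 0.0851 gf 0.0 pos [0.444  0.0545 0.1523] F [ 0.5 -1.2  0.2] q7 1.5
```

```bash
python3 -m pendant '[[[-1,0,0,30,0,0,0],[-1,0,0,30,0,0,0],[-1,0,0,30,0,0,0],[-1,0,0,25,0,0,0],[-1,0,0,15,0,0,0],[-1,0,0,0,0,0,0],[1,0,0,0,0,0,0],[1,0,0,0,0,0,0],[1,0,0,0,0,0,0],[1,0,0,0,0,0,0],[1,0,0,0,0,0,0],[1,0,0,0,0,0,0]]]'; python3 go.py .4443 .0539 .022 102.3
```

```text
clock: 3.75
eef_pos: [0.4436, 0.0558, 0.023]
eef_rot: [-0.335, 3.122, -0.0]
contact_force: [0.5, 0.1, 5.9]
grip_width: 0.0231
grip_force: 60.5
turn [-0.     0.001 -0.001] shift mm [-0.2 -2.   1. ] t 3.75 w 0.0231 gf 60.5 pos [0.4436 0.0558 0.023 ] F [0.5 0.1 5.9] q7 1.44
```

```bash
python3 -m pendant '[[[1,0,0,-30,0,0,0],[1,0,0,-40,0,0,0],[1,0,0,-40,0,0,0],[1,0,0,-40,0,0,0],[1,0,0,0,0,0,0.155],[1,0,0,0,0,0,0.155],[1,0,0,0,0,0,0]]]'; python3 go.py .6487 .0061 .15 84.5
python3 - <<'E'
from h import *
for n in("top","side"):
    f=frame(n); s=4; b=bot.observe()["eef_pos"]; u,v=proj(f,b)[0].astype(int)
    cv2.imwrite(f"pics/l_{n}.png",cv2.resize(f["color"][v-60:v+60,u-80:u+80],None,fx=s,fy=s,interpolation=cv2.INTER_CUBIC))
a=cv2.imread("pics/l_top.png");c=cv2.imread("pics/l_side.png");cv2.imwrite("pics/l.png",cv2.resize(np.vstack([a,c]),(400,600)))
E
```

```text
clock: 4.62
eef_pos: [0.4423, 0.0559, 0.172]
eef_rot: [-0.147, -3.137, 0.001]
contact_force: [0.3, 0.2, -3.7]
grip_width: 0.0231
grip_force: 59.7
turn [-0.001 -0.002  0.002] shift mm [-210.2  -29.8   22. ] t 4.62 w 0.0231 gf 59.7 pos [0.4423 0.0559 0.172 ] F [ 0.3  0.2 -3.7] q7 1.25
```

View pics/l_side.png

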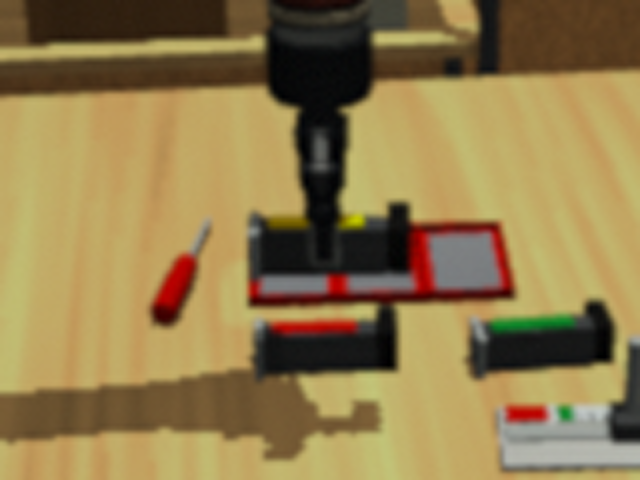

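Hook is held level at mid-length (finger at col 323, hook from col 250 to 408). Moving over the gauge.

```bash
python3 -m pendant '[[[1,-42,-6,0,0,0,0],[1,-42,-6,0,0,0,0],[1,-42,-6,0,0,0,0],[1,-42,-6,0,0,0,0],[1,-42,-6,0,0,0,0],[1,0,0,20,0,0,0],[1,0,0,20,0,0,0],[1,0,0,0,0,0,0],[1,0,0,0,0,0,0]]]'; python3 go.py .6487 .0061 .067 84.5
python3 - <<'E'
from h import *
f=frame("top"); O=np.array([215,150]); s=6
im=cv2.resize(f["color"][150:240,215:325],None,fx=s,fy=s,interpolation=cv2.INTER_CUBIC)
p=bot.observe()["eef_pos"]; h=(p[0],p[1],-5.5)
for z in(110,150): draw(im,f,h,outline(z),s,O,(255,255,0) if z==150 else (255,0,255))
draw(im,f,(.6788,.0263,-5.49),rect(-8,8,-8,8,90),s,O,(0,255,255))
cv2.imwrite("pics/p1.png",im)
E
```

```text
clock: 5.85
eef_pos: [0.6497, 0.006, 0.1326]
eef_rot: [0.149, 3.138, 0.0]
contact_force: [-0.0, 0.6, -2.5]
grip_width: 0.0229
grip_force: 59.6
turn [0.    0.    0.001] shift mm [ 1.   0.  65.6] t 5.85 w 0.0229 gf 59.6 pos [0.6497 0.006  0.1326] F [-0.   0.6 -2.5] q7 1.39
```

View pics/p1.png

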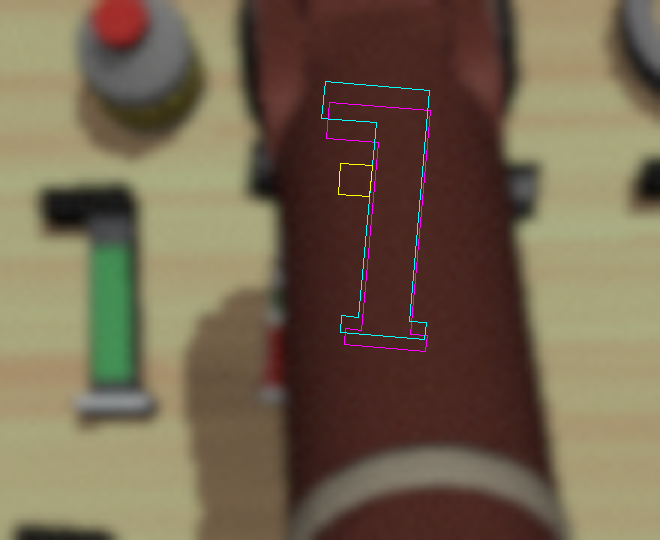

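The arm blocks the top camera; the side camera will be used for the pointer. Lowering, with force checks.

```bash
python3 -m pendant '[[[1,0,0,13,0,0,0],[1,0,0,13,0,0,0],[1,0,0,13,0,0,0],[1,0,0,13,0,0,0],[1,0,0,12,0,0,0],[1,0,0,0,0,0,0],[1,0,0,0,0,0,0]]]'; python3 go.py .6487 .0061 .067 84.5
python3 - <<'E'
from h import *
f=frame("side"); u,v=map(int,proj(f,[.65,.02,.06])[0]); s=5;O=np.array([u-60,v-50])
im=cv2.resize(f["color"][O[1]:O[1]+100,O[0]:O[0]+130],None,fx=s,fy=s,interpolation=cv2.INTER_CUBIC); cv2.imwrite("pics/s1.png",im); print(O)
E
```

```text
clock: 6.78
eef_pos: [0.6498, 0.0061, 0.0686]
eef_rot: [0.15, 3.137, 0.0]
contact_force: [0.4, 0.4, -2.4]
grip_width: 0.023
grip_force: 64.7
turn [0.    0.001 0.   ] shift mm [ 1.1 -0.1  1.6] t 6.78 w 0.023 gf 64.7 pos [0.6498 0.0061 0.0686] F [ 0.4  0.4 -2.4] q7 1.38
[256 159]
```

View pics/s1.png

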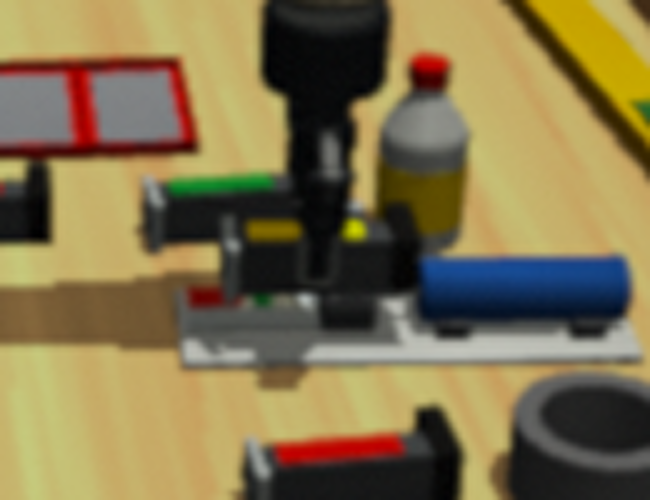

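Hook is down beside the post without contact, slide home (block at crop cols 320–378). Pulling part-way first to find contact.

```bash
cat > blk.py <<'E'
from h import *
import sys
f=frame("side"); g=cv2.cvtColor(f["color"],cv2.COLOR_BGR2GRAY).astype(np.float32)
G=(.6788,.0263,-5.49)
# sample the dark block's front face (gauge y=-17, z=18) along gauge x
X=np.arange(-115,45,.5); L=np.c_[X,np.full_like(X,-17.),np.full_like(X,float(sys.argv[1]) if len(sys.argv)>1 else 18)]
p=np.float32(proj(f,T2(G,L))); v=cv2.remap(g,p[:,0].copy(),p[:,1].copy(),cv2.INTER_LINEAR).ravel()
print(v[::8].astype(int).tolist()); th=float(sys.argv[2]) if len(sys.argv)>2 else 45
d=X[v<th]; print("block centre",d.mean() if len(d) else None,d.min() if len(d) else 0,d.max() if len(d) else 0,"F",bot.observe()["contact_force"].round(1))
cv2.imwrite("pics/blk.png",f["color"])
E
python3 blk.py; python3 -m pendant '[[[1,5,0,0,0,0,0],[1,5,0,0,0,0,0],[1,5,0,0,0,0,0],[1,5,0,0,0,0,0],[1,5,0,0,0,0,0],[1,5,0,0,0,0,0],[1,0,0,0,0,0,0],[1,0,0,0,0,0,0]]]'; python3 blk.py
```

```text
[89, 83, 79, 88, 83, 78, 79, 80, 78, 78, 79, 79, 79, 79, 79, 79, 79, 79, 79, 79, 80, 80, 80, 79, 56, 24, 18, 17, 18, 18, 18, 18, 29, 61, 90, 107, 138, 149, 121, 86]
block centre -1.25 -17.5 15.0 F [-0.3 -0.8 -2.9]
clock: 7.88
eef_pos: [0.6201, 0.009, 0.0686]
eef_rot: [0.15, 3.137, 0.0]
contact_force: [4.5, -0.1, -4.1]
grip_width: 0.0229
grip_force: 64.8
[88, 81, 79, 87, 82, 79, 79, 79, 78, 78, 79, 79, 79, 77, 79, 78, 83, 102, 115, 102, 58, 23, 16, 17, 17, 17, 17, 17, 42, 95, 134, 153, 155, 147, 140, 153, 155, 149, 121, 86]
block centre -18.25 -33.5 -3.0 F [ 4.8 -1.  -3.3]
```

Block tracking shows 17 mm of pull after 30 mm of travel, and the 4.5 N matches; 33 mm more reaches 50.

```bash
python3 -m pendant '[[[1,5,0,0,0,0,0],[1,5,0,0,0,0,0],[1,5,0,0,0,0,0],[1,5,0,0,0,0,0],[1,5,0,0,0,0,0],[1,5,0,0,0,0,0],[1,3,0,0,0,0,0],[1,0,0,0,0,0,0]]]'; python3 blk.py
python3 - <<'E'
from h import *
a=cv2.imread("pics/blk.png")[190:245,270:390]; cv2.imwrite("pics/s2.png",cv2.resize(a,None,fx=6,fy=6,interpolation=cv2.INTER_CUBIC))
E
```

```text
clock: 8.93
eef_pos: [0.5896, 0.0121, 0.0686]
eef_rot: [0.151, 3.132, 0.001]
contact_force: [9.0, 0.9, -7.6]
grip_width: 0.0232
grip_force: 64.1
[88, 82, 79, 87, 83, 79, 78, 79, 86, 105, 111, 104, 74, 28, 17, 16, 17, 17, 18, 17, 23, 64, 113, 129, 129, 126, 134, 149, 135, 121, 133, 152, 155, 146, 143, 169, 183, 170, 124, 85]
block centre -48.5 -64.5 -32.5 F [ 8.9 -0.  -7.7]
```

View pics/s2.png

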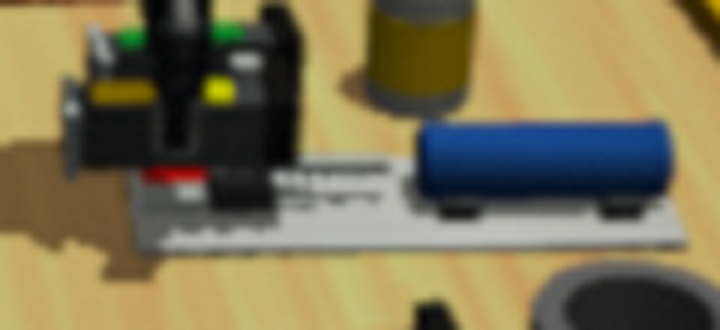

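Pull is about 48 mm by the block, 9 N; nudging 1.5 mm and holding.

```bash
Z='x'; python3 -m pendant '[[[1,1.5,0,0,0,0,0],[1,0,0,0,0,0,0],[1,0,0,0,0,0,0],[1,0,0,0,0,0,0],[1,0,0,0,0,0,0],[1,0,0,0,0,0,0],[1,0,0,0,0,0,0],[1,0,0,0,0,0,0],[1,0,0,0,0,0,0],[1,0,0,0,0,0,0],[1,0,0,0,0,0,0],[1,0,0,0,0,0,0]]]'; python3 blk.py|tail -1;  python3 -m pendant '[[[1,0,0,0,0,0,0],[1,0,0,0,0,0,0],[1,0,0,0,0,0,0],[1,0,0,0,0,0,0],[1,0,0,0,0,0,0],[1,0,0,0,0,0,0],[1,0,0,0,0,0,0],[1,0,0,0,0,0,0],[1,0,0,0,0,0,0],[1,0,0,0,0,0,0],[1,0,0,0,0,0,0],[1,0,0,0,0,0,0]]]';python3 blk.py|tail -1;  python3 -m pendant '[[[1,0,0,0,0,0,0],[1,0,0,0,0,0,0],[1,0,0,0,0,0,0],[1,0,0,0,0,0,0],[1,0,0,0,0,0,0],[1,0,0,0,0,0,0]]]';python3 blk.py|tail -1
```

```text
clock: 10.48
eef_pos: [0.5884, 0.0123, 0.0686]
eef_rot: [0.151, 3.131, 0.001]
contact_force: [9.0, 0.3, -8.2]
grip_width: 0.0231
grip_force: 64.1
block centre -50.0 -65.0 -35.0 F [ 8.8  1.5 -8.7]
clock: 12.02
eef_pos: [0.5883, 0.0123, 0.0686]
eef_rot: [0.151, 3.131, 0.001]
contact_force: [9.0, 0.7, -8.3]
grip_width: 0.0228
grip_force: 64.1
block centre -50.0 -65.0 -35.0 F [ 8.3  0.7 -8.4]
clock: 12.82
eef_pos: [0.5884, 0.0123, 0.0686]
eef_rot: [0.151, 3.131, 0.001]
contact_force: [8.8, -0.2, -8.9]
grip_width: 0.0229
grip_force: 64.1
block centre -50.0 -65.0 -35.0 F [ 8.5  0.5 -7.8]
```

Held 3.75 s steady at ~49 mm. Letting it home fully, then checking.

```bash
python3 -m pendant '[[[1,-8,0,0,0,0,0],[1,-8,0,0,0,0,0],[1,-8,0,0,0,0,0],[1,-8,0,0,0,0,0],[1,-8,0,0,0,0,0],[1,-8,0,0,0,0,0],[1,-8,0,0,0,0,0],[1,-8,0,0,0,0,0],[1,0,0,0,0,0,0],[1,0,0,0,0,0,0],[1,0,0,0,0,0,0],[1,0,0,0,0,0,0]]]'; python3 -m pendant '[[[1,0,0,0,0,0,0],[1,0,0,0,0,0,0],[1,0,0,0,0,0,0],[1,0,0,0,0,0,0]]]'; python3 blk.py; python3 go.py .6487 .0061 .067 84.5
```

```text
clock: 14.38
eef_pos: [0.6486, 0.0061, 0.0683]
eef_rot: [-0.15, -3.138, 0.0]
contact_force: [0.2, 0.9, -2.7]
grip_width: 0.0227
grip_force: 65.0
clock: 14.88
eef_pos: [0.6489, 0.006, 0.0683]
eef_rot: [-0.15, -3.138, 0.0]
contact_force: [0.9, 0.4, -3.2]
grip_width: 0.0234
grip_force: 65.0
[89, 83, 80, 87, 82, 79, 79, 80, 79, 78, 80, 80, 79, 79, 79, 80, 80, 80, 79, 80, 80, 80, 80, 80, 56, 24, 17, 17, 17, 17, 18, 18, 29, 61, 92, 115, 145, 150, 121, 86]
block centre -1.25 -17.5 15.0 F [ 0.2 -0.5 -3. ]
turn [-0. -0.  0.] shift mm [0.2 0.  1.3] t 14.93 w 0.0229 gf 65.0 pos [0.6489 0.006  0.0683] F [ 0.2 -0.5 -3. ] q7 1.38
```

Home again (identical profile). Second pull of 64 mm in total, checking before the hold.

```bash
python3 -m pendant '[[[1,6,0,0,0,0,0],[1,6,0,0,0,0,0],[1,6,0,0,0,0,0],[1,6,0,0,0,0,0],[1,6,0,0,0,0,0],[1,6,0,0,0,0,0],[1,6,0,0,0,0,0],[1,6,0,0,0,0,0],[1,6,0,0,0,0,0],[1,6,0,0,0,0,0],[1,4,0,0,0,0,0],[1,0,0,0,0,0,0]]]'; python3 blk.py|tail -1;  python3 -m pendant '[[[1,0,0,0,0,0,0],[1,0,0,0,0,0,0],[1,0,0,0,0,0,0],[1,0,0,0,0,0,0],[1,0,0,0,0,0,0],[1,0,0,0,0,0,0],[1,0,0,0,0,0,0],[1,0,0,0,0,0,0],[1,0,0,0,0,0,0],[1,0,0,0,0,0,0],[1,0,0,0,0,0,0],[1,0,0,0,0,0,0]]]';python3 blk.py|tail -1
```

```text
clock: 16.42
eef_pos: [0.5888, 0.0121, 0.0691]
eef_rot: [0.151, 3.129, 0.001]
contact_force: [8.5, -0.5, -8.5]
grip_width: 0.0226
grip_force: 64.2
block centre -49.75 -65.0 -34.5 F [ 7.8 -0.3 -8.4]
clock: 17.98
eef_pos: [0.589, 0.0121, 0.0691]
eef_rot: [0.151, 3.129, 0.001]
contact_force: [9.2, -0.0, -8.3]
grip_width: 0.0231
grip_force: 64.2
block centre -49.5 -64.5 -34.5 F [ 9.1 -0.9 -9.1]
```

```bash
python3 -m pendant '[[[1,0,0,0,0,0,0],[1,0,0,0,0,0,0],[1,0,0,0,0,0,0],[1,0,0,0,0,0,0],[1,0,0,0,0,0,0],[1,0,0,0,0,0,0],[1,0,0,0,0,0,0],[1,0,0,0,0,0,0],[1,0,0,0,0,0,0],[1,0,0,0,0,0,0],[1,0,0,0,0,0,0],[1,0,0,0,0,0,0]]]';python3 blk.py|tail -1;  python3 -m pendant '[[[1,0,0,0,0,0,0],[1,0,0,0,0,0,0],[1,0,0,0,0,0,0],[1,0,0,0,0,0,0],[1,0,0,0,0,0,0],[1,0,0,0,0,0,0]]]';python3 blk.py|tail -1; python3 -m pendant '[[[1,-8,0,0,0,0,0],[1,-8,0,0,0,0,0],[1,-8,0,0,0,0,0],[1,-8,0,0,0,0,0],[1,-8,0,0,0,0,0],[1,-8,0,0,0,0,0],[1,-8,0,0,0,0,0],[1,-8,0,0,0,0,0],[1,0,0,0,0,0,0],[1,0,0,0,0,0,0],[1,0,0,0,0,0,0],[1,0,0,0,0,0,0]]]'; python3 -m pendant '[[[1,0,0,0,0,0,0],[1,0,0,0,0,0,0],[1,0,0,0,0,0,0],[1,0,0,0,0,0,0]]]'; python3 blk.py|tail -1; python3 go.py .6487 .0061 .15 84.5
```

```text
clock: 19.52
eef_pos: [0.5891, 0.0121, 0.0691]
eef_rot: [0.151, 3.129, 0.001]
contact_force: [8.2, 0.9, -8.0]
grip_width: 0.0229
grip_force: 64.2
block centre -49.5 -64.5 -34.5 F [ 8.7  0.2 -7.4]
clock: 20.32
eef_pos: [0.5891, 0.0121, 0.0691]
eef_rot: [0.151, 3.129, 0.001]
contact_force: [8.9, 0.2, -8.3]
grip_width: 0.0228
grip_force: 64.2
block centre -49.5 -64.5 -34.5 F [ 8.9 -1.3 -8.2]
clock: 21.88
eef_pos: [0.6486, 0.0061, 0.0683]
eef_rot: [-0.15, -3.138, 0.0]
contact_force: [0.2, -0.0, -3.6]
grip_width: 0.0231
grip_force: 65.0
clock: 22.38
eef_pos: [0.6489, 0.006, 0.0683]
eef_rot: [-0.15, -3.138, 0.0]
contact_force: [-0.1, 0.6, -3.8]
grip_width: 0.0231
grip_force: 65.0
block centre -1.25 -17.5 15.0 F [-0.4 -0.5 -3. ]
turn [-0. -0.  0.] shift mm [  0.2   0.  -81.7] t 22.43 w 0.0232 gf 65.0 pos [0.6489 0.006  0.0683] F [-0.4 -0.5 -3. ] q7 1.38
```

Both pulls done and the slide is home. Lifting and taking yellow to the far nest of the pass tray.

```bash
python3 -m pendant '[[[1,0,0,-25,0,0,0],[1,0,0,-50,0,0,0],[1,0,0,-50,0,0,0],[1,0,0,-45,0,0,0],[1,0,0,0,0,0,0.17],[1,0,0,0,0,0,0.17],[1,0,0,0,0,0,0.17],[1,0,0,0,0,0,0.17],[1,0,0,0,0,0,0.17],[1,0,0,0,0,0,0.17],[1,0,0,0,0,0,0.17],[1,0,0,0,0,0,0.17]]]';  python3 -m pendant '[[[1,0,0,0,0,0,0.17],[1,0,0,0,0,0,0]]]'; python3 go.py .5972 -.369 .15 -4.1
```

```text
clock: 23.92
eef_pos: [0.6486, 0.0064, 0.2381]
eef_rot: [-2.096, -2.339, 0.0]
contact_force: [-0.2, 0.6, -2.3]
grip_width: 0.0228
grip_force: 65.0
clock: 24.18
eef_pos: [0.6487, 0.0067, 0.238]
eef_rot: [-2.278, -2.162, 0.001]
contact_force: [0.4, 0.1, -2.5]
grip_width: 0.0233
grip_force: 65.0
turn [-0.001 -0.     0.019] shift mm [-378.4  -24.5   88. ] t 24.18 w 0.0233 gf 65.0 pos [0.6487 0.0067 0.238 ] F [ 0.4  0.1 -2.5] q7 0.09
```

```bash
python3 -m pendant '[[[1,0,0,0,0,0,0.019],[1,-42,-2.7,0,0,0,0],[1,-42,-2.7,0,0,0,0],[1,-42,-2.7,0,0,0,0],[1,-42,-2.7,0,0,0,0],[1,-42,-2.7,5,0,0,0],[1,-42,-2.7,10,0,0,0],[1,-42,-2.7,15,0,0,0],[1,-42,-2.7,20,0,0,0],[1,-42,-2.7,20,0,0,0],[1,0,0,18,0,0,0],[1,0,0,0,0,0,0]]]'; python3 go.py .5972 -.369 .027 -4.1
python3 - <<'E'
from h import *
f=frame("top"); O=np.array([350,170]); s=5
im=cv2.resize(f["color"][170:285,350:450],None,fx=s,fy=s,interpolation=cv2.INTER_CUBIC)
P=(.5274,-.3682,-4.1)
for k in(-79,0,79): draw(im,f,P,rect(k-38,k+38,-70,70,12),s,O,(0,255,255))
draw(im,f,P,rect(-120,120,-73,73,12),s,O,(255,255,0))
p=bot.observe()["eef_pos"]; h=(p[0]-.0003,p[1]-.004,-94.1); draw(im,f,h,outline(p[2]*1000+18),s,O,(255,0,255))
cv2.imwrite("pics/t1.png",im)
E
```

```text
clock: 25.68
eef_pos: [0.5958, -0.3678, 0.148]
eef_rot: [-2.298, -2.134, -0.0]
contact_force: [-1.4, 0.4, -1.9]
grip_width: 0.0227
grip_force: 65.0
turn [-0.004 -0.004 -0.002] shift mm [ -1.1   1.5 121. ] t 25.68 w 0.0227 gf 65.0 pos [ 0.5958 -0.3678  0.148 ] F [-1.4  0.4 -1.9] q7 0.65
```

View pics/t1.png

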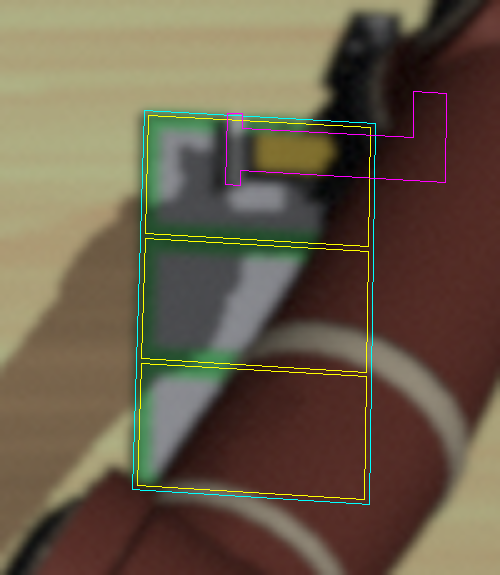

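Plate end of the hook (col 233) lines up with the model and the far nest. Lowering and releasing part-open.

```bash
python3 -m pendant '[[[1,-1,1.5,30,0,0,0],[1,0,0,30,0,0,0],[1,0,0,30,0,0,0],[1,0,0,18,0,0,0],[1,0,0,7,0,0,0],[1,0,0,4,0,0,0],[1,0,0,2,0,0,0],[1,0,0,0,0,0,0]]]'; python3 go.py .5972 -.369 .027 -4.1
```

```text
clock: 26.72
eef_pos: [0.5985, -0.3705, 0.03]
eef_rot: [2.301, 2.137, 0.0]
contact_force: [0.6, -0.3, -3.5]
grip_width: 0.023
grip_force: 65.0
turn [ 0.001  0.001 -0.002] shift mm [ 1.4 -1.4  3. ] t 26.73 w 0.023 gf 65.0 pos [ 0.5985 -0.3705  0.03  ] F [ 0.6 -0.3 -3.5] q7 0.68
```

```bash
python3 -m pendant '[[[1,0,0,1.5,0,0,0],[1,0,0,1.5,0,0,0],[1,0,0,0,0,0,0]]]'; python3 -m pendant '[[[0.0,0,0,0,0,0,0],[0.0,0,0,0,0,0,0],[0.0,0,0,0,0,0,0],[0.0,0,0,0,0,0,0],[0,0,0,-20,0,0,0],[0,0,0,-40,0,0,0],[0,0,0,-50,0,0,0],[-1,0,0,-50,0,0,0],[-1,0,0,-40,0,0,0],[-1,0,0,0,0,0,-0.16],[-1,0,0,0,0,0,-0.16],[-1,0,0,0,0,0,-0.16]]]'; python3 go.py .626 .1545 .23 90.6;python3 - <<'E'
from h import *
COL["yellow"]=[((20,100,60),(36,255,255))]
f=frame("top")
for k in COL:
    for n,p in blobs(f,k,60,250):
        m,an,sz=tagpose(f,p,.040); print(k,n,m.round(4),round(an,1),sz.round(0))
f=frame("side")
for k in COL:
    for n,p in blobs(f,k,50,250):
        m,an,sz=tagpose(f,p,.040); print("s",k,n,m.round(4),round(an,1),sz.round(0))
E
```

```text
clock: 27.1
eef_pos: [0.5984, -0.3704, 0.0272]
eef_rot: [2.301, 2.137, 0.0]
contact_force: [-1.1, 1.3, 2.2]
grip_width: 0.0228
grip_force: 65.6
clock: 28.6
eef_pos: [0.5982, -0.3704, 0.2283]
eef_rot: [1.72, 2.626, -0.001]
contact_force: [-0.4, -0.5, -0.2]
grip_width: 0.0855
grip_force: 0.0
turn [-0.     0.002 -1.17 ] shift mm [-33.3 524.6  -1.7] t 28.6 w 0.0855 gf 0.0 pos [ 0.5982 -0.3704  0.2283] F [-0.4 -0.5 -0.2] q7 1.05
red 205 [0.3265 0.3034] 77.2 [93. 20.]
red 139 [0.4385 0.1712] -4.3 [67. 20.]
red 128 [ 0.6314 -0.1595] 2.7 [65. 19.]
green 125 [0.6199 0.1543] 0.1 [66. 19.]
yellow 168 [ 0.5986 -0.3666] 85.8 [72. 22.]
s red 107 [ 0.6327 -0.1614] 2.3 [72. 20.]
s red 70 [0.4419 0.1699] -2.7 [70. 24.]
s red 96 [0.3268 0.2589] 78.8 [118.  21.]
s red 127 [-0.2117  0.6193] -57.0 [217.  39.]
s green 70 [0.6171 0.1548] 5.2 [60. 27.]
s yellow 207 [ 0.6021 -0.3597] 84.0 [74. 24.]
s yellow 174 [ 0.2635 -0.2389] -87.5 [116.  16.]
s yellow 96 [0.6037 0.0546] 76.8 [55. 34.]
s yellow 108 [-0.3506  2.2232] -9.4 [187. 118.]
```

Yellow lies at its nest centre within 1 mm; nothing else moved. Next: the right-hand red hook (origin (0.637,−0.1595), 2.4°).

```bash
python3 -m pendant '[[[-1,0,0,0,0,0,-0.17],[-1,0,0,0,0,0,-0.17],[-1,0,0,0,0,0,-0.17],[-1,0,0,0,0,0,-0.17],[-1,0,0,0,0,0,-0.17],[-1,0,0,0,0,0,-0.17],[-1,0,0,0,0,0,-0.18],[-1,0,0,0,0,0,0]]]'; python3 go.py .637 -.1595 .022 92.4
```

```text
clock: 29.7
eef_pos: [0.598, -0.3707, 0.2271]
eef_rot: [-0.048, 3.141, -0.001]
contact_force: [-0.2, -0.7, -0.1]
grip_width: 0.085
grip_force: 0.0
turn [-0.001  0.    -0.011] shift mm [-47.9 209.4 205.1] t 29.7 w 0.085 gf 0.0 pos [ 0.598  -0.3707  0.2271] F [-0.2 -0.7 -0.1] q7 2.07
```

```bash
python3 -m pendant '[[[-1,0,0,0,0,0,-0.011],[-1,-9.6,41.9,15,0,0,0],[-1,-9.6,41.9,15,0,0,0],[-1,-9.6,41.9,15,0,0,0],[-1,-9.6,41.9,15,0,0,0],[-1,-9.6,41.9,15,0,0,0],[-1,0,0,0,0,0,0]]]'; python3 go.py .637 -.1595 .022 92.4
```

```text
clock: 30.58
eef_pos: [0.6369, -0.1516, 0.1502]
eef_rot: [0.083, -3.139, -0.008]
contact_force: [-0.1, 0.4, -0.6]
grip_width: 0.0856
grip_force: 0.0
turn [ 0.005 -0.002  0.011] shift mm [  0.2  -7.9 128.2] t 30.57 w 0.0856 gf 0.0 pos [ 0.6369 -0.1516  0.1502] F [-0.1  0.4 -0.6] q7 1.76
```

```bash
python3 -m pendant '[[[-1,0,0,30,0,0,0],[-1,0,0,10,0,0,0],[-1,0,0,0,0,0,0]]]'; python3 go.py .637 -.1595 .022 92.4
```

```text
clock: 30.95
eef_pos: [0.6359, -0.1596, 0.1108]
eef_rot: [0.07, -3.139, 0.001]
contact_force: [-0.0, -0.3, 0.1]
grip_width: 0.0853
grip_force: 0.0
turn [-0.    -0.002  0.002] shift mm [-1.1  0.1 88.8] t 30.95 w 0.0853 gf 0.0 pos [ 0.6359 -0.1596  0.1108] F [-0.  -0.3  0.1] q7 1.75
```

```bash
python3 -m pendant '[[[-1,-1,0,30,0,0,0],[-1,0,0,30,0,0,0],[-1,0,0,20,0,0,0],[-1,0,0,8,0,0,0],[-1,0,0,0,0,0,0],[1,0,0,0,0,0,0],[1,0,0,0,0,0,0],[1,0,0,0,0,0,0],[1,0,0,0,0,0,0],[1,0,0,0,0,0,0],[1,0,0,0,0,0,0],[1,0,0,0,0,0,0]]]'; python3 go.py .637 -.1595 .022 92.4; python3 -m pendant '[[[1,0,0,-30,0,0,0],[1,0,0,-60,0,0,0],[1,0,0,-60,0,0,0],[1,0,0,-60,0,0,0],[1,0,0,-10,0,0,0],[1,0,0,0,0,0,0]]]'; python3 go.py .637 -.1595 .24 92.4
```

```text
clock: 32.45
eef_pos: [0.6379, -0.1589, 0.024]
eef_rot: [-0.072, 3.14, -0.001]
contact_force: [-0.6, -0.1, 4.8]
grip_width: 0.0231
grip_force: 60.5
turn [-0.001  0.001  0.004] shift mm [ 0.9 -0.5  2. ] t 32.45 w 0.0231 gf 60.5 pos [ 0.6379 -0.1589  0.024 ] F [-0.6 -0.1  4.8] q7 1.74
clock: 33.2
eef_pos: [0.6367, -0.1584, 0.2423]
eef_rot: [0.073, -3.139, -0.001]
contact_force: [-0.5, 0.2, -3.1]
grip_width: 0.0234
grip_force: 59.8
turn [ 0.    -0.002  0.005] shift mm [-0.3 -1.1  2.3] t 33.2 w 0.0234 gf 59.8 pos [ 0.6367 -0.1584  0.2423] F [-0.5  0.2 -3.1] q7 1.77
```

```bash
python3 -m pendant '[[[1,0,0,0,0,0,0.168],[1,0,0,0,0,0,0.168],[1,0,0,0,0,0,0.168],[1,0,0,0,0,0,0.168],[1,0,0,0,0,0,0.168],[1,0,0,0,0,0,0.168],[1,0,0,0,0,0,0.168],[1,0,0,0,0,0,0.168],[1,0,0,0,0,0,0.168],[1,0,0,0,0,0,0.168],[1,0,0,0,0,0,0]]]'; python3 go.py .5807 .3524 .15 -3.6
```

```text
clock: 34.58
eef_pos: [0.6359, -0.1579, 0.2397]
eef_rot: [-2.284, -2.149, 0.007]
contact_force: [-0.1, -0.4, -2.3]
grip_width: 0.0231
grip_force: 59.7
turn [-0.007 -0.     0.002] shift mm [505.9 -87.1  89.7] t 34.58 w 0.0231 gf 59.7 pos [ 0.6359 -0.1579  0.2397] F [-0.1 -0.4 -2.3] q7 0.34
```

```bash
python3 -m pendant '[[[1,46,-7.9,0,0,0,0],[1,46,-7.9,0,0,0,0],[1,46,-7.9,0,0,0,0],[1,46,-7.9,0,0,0,0],[1,46,-7.9,0,0,0,0],[1,46,-7.9,0,0,0,0],[1,46,-7.9,0,0,0,0],[1,46,-7.9,10,0,0,0],[1,46,-7.9,20,0,0,0],[1,46,-7.9,30,0,0,0],[1,46,-8.1,30,0,0,0],[1,0,0,0,0,0,0]]]'; python3 -m pendant '[[[1,0,0,0,0,0,0],[1,0,0,0,0,0,0]]]'; python3 go.py .5807 .3524 .027 -3.6
```

```text
clock: 36.08
eef_pos: [0.5762, 0.358, 0.147]
eef_rot: [-2.271, -2.159, 0.014]
contact_force: [-0.2, 0.1, -2.3]
grip_width: 0.023
grip_force: 59.7
clock: 36.33
eef_pos: [0.5835, 0.3495, 0.1537]
eef_rot: [2.291, 2.147, -0.0]
contact_force: [-0.0, 0.0, -1.6]
grip_width: 0.0234
grip_force: 59.6
turn [ 0.001  0.001 -0.002] shift mm [  2.7  -3.  126.7] t 36.33 w 0.0234 gf 59.6 pos [0.5835 0.3495 0.1537] F [-0.   0.  -1.6] q7 -0.43
```

```bash
python3 -m pendant '[[[1,2,-3,30,0,0,0],[1,0,0,30,0,0,0],[1,0,0,30,0,0,0],[1,0,0,18,0,0,0],[1,0,0,10,0,0,0],[1,0,0,4,0,0,0],[1,0,0,0,0,0,0],[1,0,0,0,0,0,0]]]'; python3 go.py .5807 .3524 .028 -3.6
```

```text
clock: 37.33
eef_pos: [0.5801, 0.3543, 0.0323]
eef_rot: [2.29, 2.15, 0.003]
contact_force: [-0.7, 0.2, -2.2]
grip_width: 0.0231
grip_force: 59.8
turn [ 0.002 -0.001  0.   ] shift mm [-1.9  0.7  4.3] t 37.33 w 0.0231 gf 59.8 pos [0.5801 0.3543 0.0323] F [-0.7  0.2 -2.2] q7 -0.39
```

```bash
python3 -m pendant '[[[1,0,0,2,0,0,0],[1,0,0,2.5,0,0,0],[1,0,0,0,0,0,0]]]'; python3 -m pendant '[[[0.0,0,0,0,0,0,0],[0.0,0,0,0,0,0,0],[0.0,0,0,0,0,0,0],[0.0,0,0,0,0,0,0],[0,0,0,-20,0,0,0],[0,0,0,-40,0,0,0],[0,0,0,-50,0,0,0],[-1,0,0,-50,0,0,0],[-1,0,0,-30,0,0,0],[-1,0,0,0,0,0,-0.174],[-1,0,0,0,0,0,-0.174],[-1,0,0,0,0,0,-0.174]]]'; python3 -m pendant '[[[-1,0,0,0,0,0,-0.174],[-1,0,0,0,0,0,-0.174],[-1,0,0,0,0,0,-0.174],[-1,0,0,0,0,0,-0.174],[-1,0,0,0,0,0,-0.174],[-1,0,0,0,0,0,-0.174],[-1,0,0,0,0,0,0]]]'
cat > look.py <<'E'
from h import *
COL["yellow"]=[((20,100,60),(36,255,255))]
for c in("top","side"):
  f=frame(c)
  for k in COL:
    for n,p in blobs(f,k,60,215):
        m,an,sz=tagpose(f,p,.040)
        if .35<m[0]<.8 and abs(m[1])<.6 and sz[0]<85: b=np.radians(an); print(c,k,n,"tag",m.round(4),round(an,1),sz.round(0),"origin",(m+.006*np.array([np.cos(b),np.sin(b)])).round(4))
  cv2.imwrite(f"pics/look_{c}.png",f["color"])
E
python3 look.py;python3 go.py .4445 .1707 .15 86
```

```text
clock: 37.7
eef_pos: [0.5798, 0.3542, 0.028]
eef_rot: [-2.29, -2.15, -0.001]
contact_force: [-1.5, 0.0, 5.0]
grip_width: 0.0231
grip_force: 60.5
clock: 39.2
eef_pos: [0.5797, 0.3539, 0.2187]
eef_rot: [1.65, 2.672, 0.002]
contact_force: [0.2, 0.5, -0.6]
grip_width: 0.0858
grip_force: 0.0
clock: 40.08
eef_pos: [0.5799, 0.3535, 0.2182]
eef_rot: [0.111, 3.138, 0.001]
contact_force: [-0.4, -0.7, -0.1]
grip_width: 0.0852
grip_force: 0.0
top red 138 tag [0.4384 0.1713] -4.1 [67. 20.] origin [0.4444 0.1708]
top red 139 tag [0.5814 0.3621] 84.4 [66. 21.] origin [0.582  0.3681]
top green 127 tag [0.6204 0.1544] 0.4 [67. 18.] origin [0.6264 0.1544]
top yellow 164 tag [ 0.5983 -0.3678] 85.7 [70. 22.] origin [ 0.5988 -0.3618]
top yellow 64 tag [0.7291 0.1309] -65.6 [52. 19.] origin [0.7316 0.1254]
side red 70 tag [0.4418 0.1699] -2.6 [69. 24.] origin [0.4478 0.1696]
side green 80 tag [0.6219 0.1542] 1.8 [69. 27.] origin [0.6279 0.1544]
side yellow 72 tag [0.7058 0.0395] -87.5 [44. 33.] origin [0.706  0.0335]
turn [ 0.     0.001 -0.001] shift mm [ 122.1 -192.    67.8] t 40.17 w 0.0853 gf 0.0 pos [0.5797 0.3537 0.2178] F [-0.1 -0.7  0.4] q7 0.87
```

Red hook is in its nest, ~5 mm off centre lengthwise (allowance 10). Next red1 at (0.4445,0.1708), −4°.

```bash
python3 -m pendant '[[[-1,24.4,-38.4,10,0,0,0],[-1,24.4,-38.4,10,0,0,0],[-1,24.4,-38.4,10,0,0,0],[-1,24.4,-38.4,18,0,0,0],[-1,24.4,-38.4,20,0,0,0],[-1,0,0,30,0,0,0],[-1,0,0,20,0,0,0],[-1,0,0,0,0,0,0],[-1,0,0,0,0,0,0]]]'; python3 go.py .4445 .1708 .022 86
```

```text
clock: 41.3
eef_pos: [0.4455, 0.1711, 0.0996]
eef_rot: [0.108, 3.138, 0.001]
contact_force: [-0.7, -0.3, -0.1]
grip_width: 0.0853
grip_force: 0.0
turn [0.001 0.002 0.001] shift mm [ 0.9 -0.3 77.6] t 41.3 w 0.0853 gf 0.0 pos [0.4455 0.1711 0.0996] F [-0.7 -0.3 -0.1] q7 1.0
```

View pics/look_top.png

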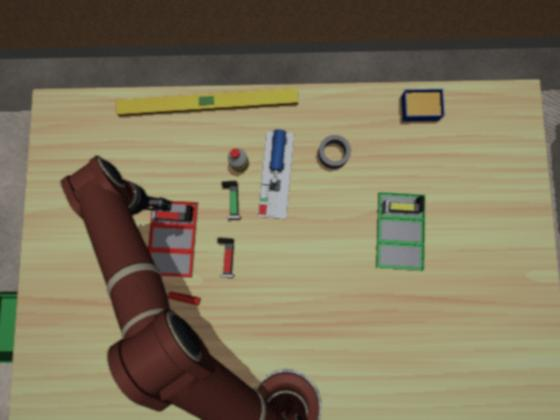

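Both placed hooks sit in the far nests (yellow at (405,207), red at (174,214)). Gripping red1.

```bash
python3 -m pendant '[[[-1,1,0,30,0,0,0],[-1,0,0,25,0,0,0],[-1,0,0,15,0,0,0],[-1,0,0,7,0,0,0],[-1,0,0,0,0,0,0],[1,0,0,0,0,0,0],[1,0,0,0,0,0,0],[1,0,0,0,0,0,0],[1,0,0,0,0,0,0],[1,0,0,0,0,0,0],[1,0,0,0,0,0,0],[1,0,0,0,0,0,0]]]'; python3 go.py .4445 .1708 .022 86; python3 -m pendant '[[[1,0,0,-30,0,0,0],[1,0,0,-60,0,0,0],[1,0,0,-60,0,0,0],[1,0,0,-30,0,0,0],[1,0,0,0,0,0,0.174],[1,0,0,0,0,0,0.174],[1,0,0,0,0,0,0.174],[1,0,0,0,0,0,0.174],[1,0,0,0,0,0,0.174],[1,0,0,0,0,0,0.174],[1,0,0,0,0,0,0.174],[1,0,0,0,0,0,0.174]]]'; python3 -m pendant '[[[1,0,0,0,0,0,0.174],[1,0,0,0,0,0,0]]]'; python3 go.py .4230 .3603 .15 -3.6
```

```text
clock: 42.8
eef_pos: [0.4443, 0.1716, 0.0224]
eef_rot: [0.105, 3.138, 0.002]
contact_force: [-0.5, 1.4, 6.0]
grip_width: 0.023
grip_force: 60.2
turn [0.001 0.001 0.003] shift mm [-0.3 -0.8  0.4] t 42.8 w 0.023 gf 60.2 pos [0.4443 0.1716 0.0224] F [-0.5  1.4  6. ] q7 0.98
clock: 44.3
eef_pos: [0.4424, 0.1701, 0.2007]
eef_rot: [-2.101, -2.334, 0.005]
contact_force: [-0.0, 0.1, -3.4]
grip_width: 0.0232
grip_force: 59.6
clock: 44.55
eef_pos: [0.4426, 0.1704, 0.2008]
eef_rot: [-2.288, -2.152, 0.005]
contact_force: [0.5, -0.4, -3.9]
grip_width: 0.0234
grip_force: 59.6
turn [-0.003  0.002  0.002] shift mm [188.3 -31.4  50.8] t 44.55 w 0.0234 gf 59.6 pos [0.4426 0.1704 0.2008] F [ 0.5 -0.4 -3.9] q7 -0.28
```

```bash
python3 -m pendant '[[[1,37.7,-6.3,0,0,0,0],[1,37.7,-6.3,0,0,0,0],[1,37.7,-6.3,0,0,0,0],[1,37.7,-6.3,0,0,0,0],[1,37.7,-6.3,0,0,0,0],[1,0,0,30,0,0,0],[1,0,0,30,0,0,0],[1,0,0,30,0,0,0],[1,0,0,0,0,0,0],[1,0,0,0,0,0,0]]]'; python3 go.py .4230 .3603 .027 -3.6; python3 look.py
```

```text
clock: 45.8
eef_pos: [0.4248, 0.361, 0.1125]
eef_rot: [2.289, 2.151, 0.002]
contact_force: [0.7, -0.7, -3.0]
grip_width: 0.0233
grip_force: 59.5
turn [ 0.001 -0.001  0.001] shift mm [-0.9 -1.7 85.5] t 45.8 w 0.0233 gf 59.5 pos [0.4248 0.361  0.1125] F [ 0.7 -0.7 -3. ] q7 -0.57
top red 71 tag [0.424 0.375] 85.8 [29. 22.] origin [0.4244 0.381 ]
top red 131 tag [0.5807 0.3614] 85.1 [69. 19.] origin [0.5813 0.3674]
top green 124 tag [0.6202 0.1543] 0.7 [66. 18.] origin [0.6262 0.1544]
top yellow 162 tag [ 0.5984 -0.3677] 85.8 [70. 22.] origin [ 0.5989 -0.3617]
side green 81 tag [0.6222 0.1543] 2.1 [70. 27.] origin [0.6282 0.1545]
side yellow 73 tag [0.7057 0.0399] -87.4 [45. 33.] origin [0.706  0.0339]
```

```bash
python3 -m pendant '[[[1,-1,-1.7,30,0,0,0],[1,0,0,25,0,0,0],[1,0,0,15,0,0,0],[1,0,0,8,0,0,0],[1,0,0,3,0,0,0],[1,0,0,3,0,0,0],[1,0,0,0,0,0,0]]]';python3 go.py .4230 .3603 .027 -3.6
```

```text
clock: 46.78
eef_pos: [0.4226, 0.3601, 0.0281]
eef_rot: [-2.29, -2.15, -0.001]
contact_force: [0.2, -0.1, -3.3]
grip_width: 0.0226
grip_force: 59.7
turn [ 0. -0. -0.] shift mm [0.2 0.4 1.1] t 46.77 w 0.0226 gf 59.7 pos [0.4226 0.3601 0.0281] F [ 0.2 -0.1 -3.3] q7 -0.53
```

```bash
python3 -m pendant '[[[1,0,0,1.5,0,0,0],[1,0,0,0,0,0,0],[0.0,0,0,0,0,0,0],[0.0,0,0,0,0,0,0],[0.0,0,0,0,0,0,0],[0.0,0,0,0,0,0,0],[0,0,0,-20,0,0,0],[0,0,0,-40,0,0,0],[0,0,0,-50,0,0,0],[-1,0,0,-50,0,0,0],[-1,0,0,-30,0,0,0],[-1,0,0,0,0,0,-0.164]]]'; python3 -m pendant '[[[-1,0,0,0,0,0,-0.164],[-1,0,0,0,0,0,-0.164],[-1,0,0,0,0,0,-0.164],[-1,0,0,0,0,0,-0.164],[-1,0,0,0,0,0,-0.164],[-1,0,0,0,0,0,-0.164],[-1,0,0,0,0,0,-0.164],[-1,0,0,0,0,0,-0.164],[-1,0,0,0,0,0,-0.164],[-1,0,0,0,0,0,0]]]'; python3 look.py;python3 go.py .6265 .1545 .15 90.6
```

```text
clock: 48.28
eef_pos: [0.4237, 0.361, 0.2194]
eef_rot: [2.1, 2.335, 0.01]
contact_force: [-0.8, -0.6, -1.2]
grip_width: 0.0854
grip_force: 0.0
clock: 49.52
eef_pos: [0.4225, 0.3596, 0.2162]
eef_rot: [0.006, -3.141, 0.0]
contact_force: [0.2, 0.4, -0.7]
grip_width: 0.0851
grip_force: 0.0
top red 131 tag [0.5807 0.3617] 85.3 [68. 19.] origin [0.5812 0.3677]
top green 126 tag [0.6202 0.1544] 0.7 [67. 18.] origin [0.6262 0.1545]
top yellow 165 tag [ 0.5982 -0.368 ] 85.4 [70. 23.] origin [ 0.5987 -0.362 ]
side green 81 tag [0.6217 0.1544] 1.4 [69. 28.] origin [0.6277 0.1545]
side yellow 73 tag [0.7057 0.0399] -87.4 [45. 33.] origin [0.706  0.0339]
turn [-0.    -0.    -0.007] shift mm [-201.9 -207.3   66.2] t 49.62 w 0.0854 gf 0.0 pos [0.4224 0.3597 0.2162] F [ 0.8 -0.4  0.1] q7 0.75
```

```bash
python3 -m pendant '[[[-1,-28.8,-29.6,0,0,0,0],[-1,-28.8,-29.6,0,0,0,0],[-1,-28.8,-29.6,0,0,0,0],[-1,-28.8,-29.6,0,0,0,0],[-1,-28.8,-29.6,0,0,0,0],[-1,-28.8,-29.6,20,0,0,0],[-1,-28.8,-29.6,30,0,0,0],[-1,0,0,30,0,0,0],[-1,0,0,30,0,0,0],[-1,0,0,0,0,0,0],[-1,0,0,0,0,0,0]]]'; python3 look.py|grep -v yellow;python3 go.py .6265 .1545 .022 90.6
```

```text
clock: 51.0
eef_pos: [0.626, 0.1545, 0.1075]
eef_rot: [-0.009, 3.14, 0.001]
contact_force: [-0.2, 0.5, 0.6]
grip_width: 0.0852
grip_force: 0.0
top red 135 tag [0.423 0.366] 85.6 [67. 19.] origin [0.4235 0.372 ]
top red 130 tag [0.5808 0.3616] 85.2 [68. 19.] origin [0.5813 0.3676]
side green 71 tag [0.6233 0.154 ] -0.7 [71. 24.] origin [0.6293 0.1539]
turn [ 0.001  0.003 -0.004] shift mm [-0.1 -0.1 86.1] t 51.1 w 0.0851 gf 0.0 pos [0.6264 0.1546 0.1081] F [-1.  -0.4  1.2] q7 1.22
```

```bash
python3 -m pendant '[[[-1,0,0,30,0,0,0],[-1,0,0,30,0,0,0],[-1,0,0,18,0,0,0],[-1,0,0,8,0,0,0],[-1,0,0,0,0,0,0],[1,0,0,0,0,0,0],[1,0,0,0,0,0,0],[1,0,0,0,0,0,0],[1,0,0,0,0,0,0],[1,0,0,0,0,0,0],[1,0,0,0,0,0,0],[1,0,0,0,0,0,0]]]'; python3 go.py .6265 .1545 .022 90.6; python3 -m pendant '[[[1,0,0,-30,0,0,0],[1,0,0,-60,0,0,0],[1,0,0,-60,0,0,0],[1,0,0,-60,0,0,0],[1,0,0,0,0,0,0.165],[1,0,0,0,0,0,0.165],[1,0,0,0,0,0,0.165],[1,0,0,0,0,0,0.165],[1,0,0,0,0,0,0.165],[1,0,0,0,0,0,0.165],[1,0,0,0,0,0,0.165],[1,0,0,0,0,0,0.165]]]'; python3 -m pendant '[[[1,0,0,0,0,0,0.165],[1,0,0,0,0,0,0.165],[1,0,0,0,0,0,0]]]'; python3 go.py .4396 -.3619 .15 -4.1
```

```text
clock: 52.6
eef_pos: [0.6259, 0.1549, 0.0211]
eef_rot: [-0.011, 3.14, 0.002]
contact_force: [-0.3, 1.6, 6.1]
grip_width: 0.0228
grip_force: 60.1
turn [ 0.001  0.002 -0.004] shift mm [-0.6 -0.4 -0.9] t 52.6 w 0.0228 gf 60.1 pos [0.6259 0.1549 0.0211] F [-0.3  1.6  6.1] q7 1.2
clock: 54.1
eef_pos: [0.6241, 0.1532, 0.2284]
eef_rot: [-1.925, -2.48, 0.006]
contact_force: [-0.3, -0.1, -2.3]
grip_width: 0.0232
grip_force: 59.3
clock: 54.48
eef_pos: [0.6242, 0.1536, 0.2286]
eef_rot: [-2.299, -2.14, 0.006]
contact_force: [0.4, 0.6, -2.1]
grip_width: 0.0228
grip_force: 59.3
turn [-0.003  0.002  0.   ] shift mm [-527.4 -147.3   78.6] t 54.48 w 0.0228 gf 59.3 pos [0.6242 0.1536 0.2286] F [ 0.4  0.6 -2.1] q7 -0.16
```

```bash
python3 -m pendant '[[[1,-44,-12.3,0,0,0,0],[1,-44,-12.3,0,0,0,0],[1,-44,-12.3,0,0,0,0],[1,-44,-12.3,0,0,0,0],[1,-44,-12.3,0,0,0,0],[1,-44,-12.3,0,0,0,0],[1,-44,-12.3,0,0,0,0],[1,-44,-12.3,0,0,0,0],[1,-44,-12.3,0,0,0,0],[1,-44,-12.3,0,0,0,0],[1,-44,-12.3,0,0,0,0],[1,-44,-12.3,0,0,0,0]]]'; python3 -m pendant '[[[1,0,0,30,0,0,0],[1,0,0,40,0,0,0],[1,0,0,40,0,0,0],[1,0,0,0,0,0,0],[1,0,0,0,0,0,0]]]';python3 go.py .4396 -.3619 .026 -4.1; python3 look.py
```

```text
clock: 55.98
eef_pos: [0.4384, -0.3629, 0.2298]
eef_rot: [-2.297, -2.141, 0.001]
contact_force: [0.2, -0.1, -2.5]
grip_width: 0.0231
grip_force: 59.3
clock: 56.6
eef_pos: [0.4401, -0.3627, 0.1215]
eef_rot: [2.299, 2.139, -0.0]
contact_force: [0.5, -0.4, -1.3]
grip_width: 0.0231
grip_force: 59.2
turn [ 0.001  0.001 -0.001] shift mm [ 0.8 -0.5 95.5] t 56.6 w 0.0231 gf 59.2 pos [ 0.4401 -0.3627  0.1215] F [ 0.5 -0.4 -1.3] q7 0.84
top red 135 tag [0.423 0.366] 85.6 [67. 19.] origin [0.4235 0.372 ]
top red 132 tag [0.5807 0.3615] 85.3 [68. 19.] origin [0.5812 0.3675]
top green 88 tag [ 0.4426 -0.3738] 89.2 [40. 21.] origin [ 0.4427 -0.3678]
top yellow 164 tag [ 0.5983 -0.3678] 85.7 [70. 22.] origin [ 0.5988 -0.3618]
side green 195 tag [ 0.455  -0.2218] 86.1 [85. 26.] origin [ 0.4554 -0.2158]
side yellow 207 tag [ 0.6019 -0.3597] 85.1 [74. 25.] origin [ 0.6024 -0.3538]
side yellow 93 tag [ 0.4207 -0.1472] -76.1 [65. 18.] origin [ 0.4221 -0.153 ]
side yellow 94 tag [ 0.5026 -0.1525] 66.4 [66. 18.] origin [ 0.505 -0.147]
side yellow 73 tag [0.7057 0.0399] -87.4 [45. 33.] origin [0.706  0.0339]
```

```bash
python3 -m pendant '[[[1,1,0,35,0,0,0],[1,0,0,30,0,0,0],[1,0,0,15,0,0,0],[1,0,0,8,0,0,0],[1,0,0,4,0,0,0],[1,0,0,2,0,0,0],[1,0,0,0,0,0,0],[1,0,0,0,0,0,0]]]';python3 go.py .4396 -.3619 .025 -4.1
```

```text
clock: 57.7
eef_pos: [0.4399, -0.361, 0.0268]
eef_rot: [2.3, 2.138, 0.0]
contact_force: [-0.4, 0.3, -3.0]
grip_width: 0.0232
grip_force: 59.4
turn [ 0.001  0.001 -0.001] shift mm [-0.9 -0.2  1.8] t 57.7 w 0.0232 gf 59.4 pos [ 0.4399 -0.361   0.0268] F [-0.4  0.3 -3. ] q7 0.89
```

```bash
python3 -m pendant '[[[1,0,0,2,0,0,0],[1,0,0,0,0,0,0],[0.0,0,0,0,0,0,0],[0.0,0,0,0,0,0,0],[0.0,0,0,0,0,0,0],[0.0,0,0,0,0,0,0],[0,0,0,-20,0,0,0],[0,0,0,-40,0,0,0],[0,0,0,-50,0,0,0],[-1,0,0,-50,0,0,0],[-1,0,0,-50,0,0,0],[-1,0,0,0,0,0,0]]]'; python3 -m pendant '[[[-1,50,0,0,0,0,0],[-1,50,0,0,0,0,0],[-1,50,0,0,0,0,0],[-1,50,0,0,0,0,0],[-1,50,0,0,0,0,0],[-1,50,0,0,0,0,0],[-1,50,0,0,0,0,0],[-1,0,0,0,0,0,0],[-1,0,0,0,0,0,0]]]'; python3 look.py
python3 - <<'E'
from h import *
f=frame("top"); out=[]
for u0,v0 in((145,195),(370,185)):
    out.append(cv2.resize(f["color"][v0:v0+90,u0:u0+60],None,fx=6,fy=6,interpolation=cv2.INTER_CUBIC))
cv2.imwrite("pics/fin.png",np.hstack(out))
E
```

```text
clock: 59.2
eef_pos: [0.4414, -0.3629, 0.2389]
eef_rot: [2.294, 2.132, 0.002]
contact_force: [-1.0, -1.2, -0.3]
grip_width: 0.0855
grip_force: 0.0
clock: 60.32
eef_pos: [0.4646, -0.0123, 0.2336]
eef_rot: [-2.301, -2.138, 0.003]
contact_force: [-0.5, -1.1, -0.1]
grip_width: 0.0856
grip_force: 0.0
top red 136 tag [0.4231 0.366 ] 85.7 [67. 19.] origin [0.4235 0.372 ]
top red 131 tag [0.5807 0.3614] 85.1 [69. 19.] origin [0.5813 0.3674]
top green 139 tag [ 0.4405 -0.358 ] 85.8 [68. 18.] origin [ 0.4409 -0.352 ]
top yellow 163 tag [ 0.5984 -0.368 ] 85.4 [70. 22.] origin [ 0.5988 -0.362 ]
side green 194 tag [ 0.442  -0.3506] 85.9 [70. 23.] origin [ 0.4425 -0.3446]
side yellow 73 tag [0.7057 0.0399] -87.4 [45. 33.] origin [0.706  0.0339]
```

View pics/fin.png

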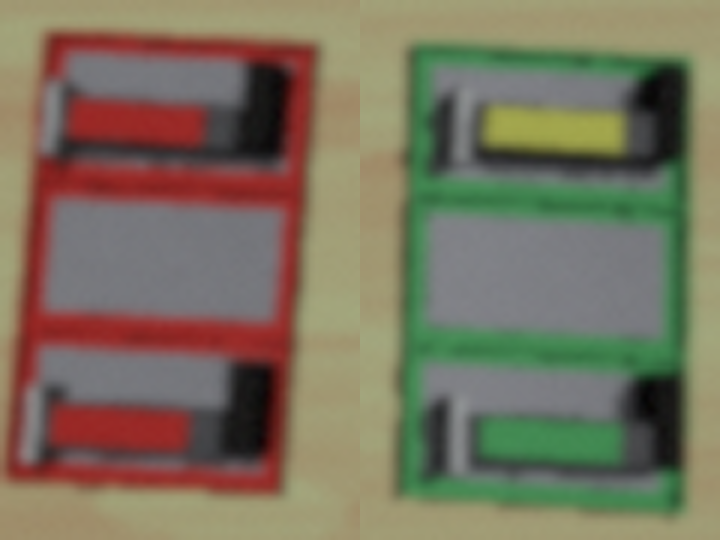

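View pics/look_side.png

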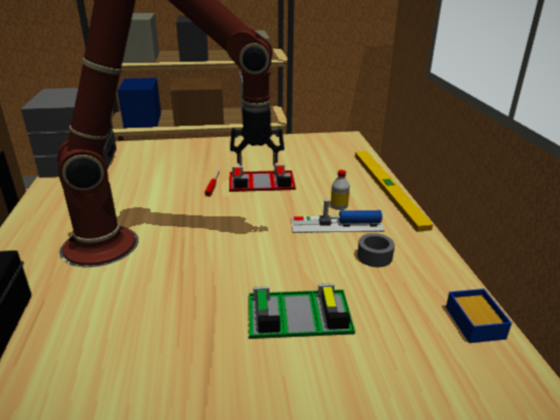

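Final views: yellow and green each lie in a pass-tray nest, both reds each in a reject-tray nest. All have heights and margins that fit, and the slide is home, the bystanders are unmoved and the robot is clear.

```bash
python3 blk.py|tail -1; python3 -c "
from station import bot
print(bot.sign_off())"
```

```text
block centre -1.75 -17.0 13.5 F [-0.6 -0.6 -0.1]
the job is handed in; nothing more can be done
None
```

The job is handed in: the yellow hook passed both pulls (about 49 mm, each held over 3 s), yellow and green lie in the pass tray, and the two red hooks lie in the reject tray. The sign-off gave no verdict.

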